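# Set the dark knobs in their drilling nests

### The job

Get the three dark wooden knobs ready for drilling: stand each one upright in the recess of the plywood nest of its own size, the small knob in the small nest, the medium in the medium and the large in the large, with its base resting fully on the blue floor. Leave the pale knobs and the box of beads where they are.

Things in the scene. Friction and masses are not known exactly. Their poses are not given: they have to be found in the camera images.
- dark_small: small turned furniture knob of dark brown wood, standing upright on its base like a mushroom: round head 32 mm across (straight sides from 22 to 34 mm above the base), narrower neck, base 24 mm across, 40 mm tall. Origin: centre of its underside; z up along its axis.
- dark_medium: medium turned furniture knob of dark brown wood, standing upright on its base like a mushroom: round head 44 mm across (straight sides from 22 to 38 mm above the base), narrower neck, base 32 mm across, 44 mm tall. Origin: centre of its underside; z up along its axis.
- dark_large: large turned furniture knob of dark brown wood, standing upright on its base like a mushroom: round head 58 mm across (straight sides from 22 to 42 mm above the base), narrower neck, base 42 mm across, 48 mm tall. Origin: centre of its underside; z up along its axis.
- pale_small: small turned furniture knob of pale, cream-coloured wood, standing upright on its base like a mushroom: round head 32 mm across (straight sides from 22 to 34 mm above the base), narrower neck, base 24 mm across, 40 mm tall. Origin: centre of its underside; z up along its axis. Not part of the job: leave it alone.
- pale_large: large turned furniture knob of pale, cream-coloured wood, standing upright on its base like a mushroom: round head 58 mm across (straight sides from 22 to 42 mm above the base), narrower neck, base 42 mm across, 48 mm tall. Origin: centre of its underside; z up along its axis. Not part of the job: leave it alone.
- nest_small: small drilling nest, fixed to the bench: square plywood block 76 x 76 x 14 mm with a round recess in its middle, 40 mm across and 6 mm deep, with a blue floor 8 mm above the bench; the small dark knob belongs in it. Origin: centre of its underside; x and y along its edges.
- nest_medium: medium drilling nest, fixed to the bench: square plywood block 88 x 88 x 14 mm with a round recess in its middle, 52 mm across and 6 mm deep, with a blue floor 8 mm above the bench; the medium dark knob belongs in it. Origin: centre of its underside; x and y along its edges.
- nest_large: large drilling nest, fixed to the bench: square plywood block 100 x 100 x 14 mm with a round recess in its middle, 66 mm across and 6 mm deep, with a blue floor 8 mm above the bench; the large dark knob belongs in it. Origin: centre of its underside; x and y along its edges.
- bead_box: open wooden box full of small wooden beads, 90 x 90 x 90 mm, about 0.7 kg, loose on the bench. Origin: centre of its underside. Not part of the job: leave it alone.
Things that resemble listed ones, but are neither listed nor needed, are in the scene too. Leave any green, grey or orange look-alike of the nest_large alone.

How it is judged:
At the end, for the whole second after the job is handed in: Each dark knob stands released, still and upright (0.12 rad) on the recess floor of the nest of its own size (height within 3 mm; centred within 12 mm small, 13 mm medium, 15 mm large); pale knobs and bead box upright, within 20 mm of where they began (horizontal distance between dark_small and nest_small below 0.012 m and z of dark_small in the frame of nest_small between 0.005 and 0.011 m and angle between each of dark_small, dark_medium, dark_large, pale_small, pale_large, bead_box's own z axis and vertical below 0.12 rad and linear speed of each of dark_small, dark_medium, dark_large below 0.02 m/s and angular speed of each of dark_small, dark_medium, dark_large below 0.2 rad/s and horizontal distance between dark_medium and nest_medium below 0.013 m and z of dark_medium in the frame of nest_medium between 0.005 and 0.011 m and horizontal distance between dark_large and nest_large below 0.015 m and z of dark_large in the frame of nest_large between 0.005 and 0.011 m and distance of each of pale_small, pale_large, bead_box from where it was at the start of the episode below 0.02 m); the robot touches nothing.
It fails at once if the pale small was pushed or carried away or tipped over (distance of pale_small from where it was at the start of the episode above 0.02 m or angle between pale_small's own z axis and vertical above 0.4 rad).
It fails at once if the pale large was pushed or carried away or tipped over (distance of pale_large from where it was at the start of the episode above 0.02 m or angle between pale_large's own z axis and vertical above 0.4 rad).
It fails at once if the bead box was pushed or carried away or tipped over (distance of bead_box from where it was at the start of the episode above 0.02 m or angle between bead_box's own z axis and vertical above 0.4 rad).
It also fails if it takes over 80 s, if anything falls off the work surface, if the arm or the gripper's body presses on something with over 40 N, if the wrist force passes 120 N, or if a joint passes its speed limit or range.

### The arm

A 7-joint arm with a two-finger parallel gripper is mounted at the origin on the work surface. World frame = base frame: x ahead of the robot, y to its left, z up, the work surface at z = 0. Lengths are in m, angles in rad, forces in N, time in s.
With the tool pointing down it reaches from about 0.425 to 0.95 m from the base axis. Payload 4.7 kg.
Tool frame: the origin (TCP) lies on the centre line of the jaws, within the pads' length; the fingertips stand 11 mm ahead of it and the grasp point (between the pads) lies 8 mm behind it; z points along the fingers, x is the direction in which the jaws open and shut, and the axes are right-handed (so a half turn about z gives the same grasp; the last joint's range is limited). The gripper opens to 85 mm and grips with 20 to 120 N. Pads are 22 mm wide; open, the fingers measure 114 mm over their backs; the gripper's body (76 mm by 85 mm) begins 54 mm behind the grasp point. The pads swing forward as they close: fully open they stand 13 mm farther back than shut.
Start: joints at [1.171, 0.469, -0.049, 1.532, 0.024, 1.141, -0.082], TCP at [0.245, -0.629, 0.242] pointing down, gripper open.
Joint ranges: [-2.59, 2.59], [-0.33, 1.99], [-1.39, 1.29], [0.1, 2.45], [-1.04, 4.18], [0.21, 1.99], [-2.66, 2.66]. Speed limits (rad/s): [2.57, 2.57, 3.14, 3.14, 3.14, 3.14, 3.14].

### API

Orientations are given as a 3x3 rotation matrix whose columns are the frame's x, y, z axes.
In Python, from cell import sensors, cams, ctrl gives the robot as it stands.
- The arm moves only by the tool carry_out, never from a script. Its argument "motion" is a list of rows, each an object with "angular": the turn, a rotation vector about the tool's x, y, z in rad, a list of three; "slide": the shift along the tool's x, y, z in cm, a list of three; "grip": the finger opening in cm, from 0 to 8.54. A call has 1 to 20 rows; each row is the pose to reach, as a shift and turn from the pose commanded when the call began, along the tool's axes at that moment; what a row does not reach only later rows make up. A row lasts 1/10 s, in which the tool goes at most 50 mm and 8.59 degrees, less where a joint would pass 70% of its speed; a pose out of reach is approached as far as the arm can. A call with a gripper value outside its range is refused whole. The fingers move at their own pace and stop on an object; the grip force is fixed at half the most. Time passes only in rows, so rows that repeat a pose let the fingers close. It gives the time, the measured TCP pose, the force and the opening at its end, in the units of the state.
- sensors.read_state(): the state, without advancing time (a new reading comes with each control period).
- cams.capture(name): name is "side" or "top"; returns a dict with "pixels" (400x640x3 uint8, red, green, blue), "z_map" (400x640 float32, m along the optical axis (not along the pixel's ray), 0 where there is no reading), "intrinsics" (3x3 intrinsics, pixels), "R" (3x3) and "t" (3): a world point X has camera coordinates R X + t. Camera axes: x right, y down, z forward; pixel columns grow to the right and rows downward; lengths in m; the calibration is good to about 2 mm. A picture is of the moment at which its call begins.
- ctrl.close_job(): hands the job in, once; it reports no verdict.
The state is a dict: "clock": time; "qpos": joint angles; "qvel": joint speeds; "joint_efforts": joint torques, N m; "ee_pos": TCP position; "tool_rot": TCP orientation; "wrist_force": force on the tool from outside, world axes, zero at the start; "wrist_torque": the same for the moment, N m; "finger_gap": opening from 0.0 (shut) to 1.0 (fully open).
Only numpy, scipy, OpenCV 4.12 (cv2) and the standard library are available. Lean on these libraries where they do the work, as an engineer would, in place of code of your own. Each camera call takes 0.05 s, during which the arm holds its last target. There are 200 camera calls.

## Working session

There is one attempt and no reset: what is moved stays moved. The work goes in short steps, Python scripts to look and compute and a tool call to move; the robot and the scene stay as the last step left them, time stands still between calls to the robot, and variables do not carry over. Pictures are saved under pics/ and viewed, about 12 in all and at most 16, crops included, and the job is handed in when it is done.

Besides the shell and the picture viewer there is one more tool, called after "Call:" by a JSON object that holds its "api" and its "payload". carry_out: Moves the arm, as the interface text tells. Its arguments: {"type":"object","properties":{"motion":{"type":"array"}},"required":["motion"]}

```bash
mkdir -p pics
cat > h.py <<'E'
import numpy as np, cv2
from cell import sensors, cams, ctrl
def cap(n):
    c=cams.capture(n); np.savez('pics/'+n+'.npz',**c); return c
def cloud(c):
    K=c['intrinsics'];z=c['z_map'];v,u=np.mgrid[:z.shape[0],:z.shape[1]]
    P=np.stack([(u-K[0,2])/K[0,0]*z,(v-K[1,2])/K[1,1]*z,z],-1)
    return (P-c['t'])@c['R']
def save(c,fn,box=None,s=1):
    im=c['pixels'][:,:,::-1]
    if box: im=im[box[1]:box[3],box[0]:box[2]]
    cv2.imwrite('pics/'+fn,cv2.resize(im,None,fx=s,fy=s,interpolation=cv2.INTER_CUBIC))
E
python3 - <<'E'
from h import *
for n in('top','side'):
    c=cap(n);save(c,n+'0.png',s=1.25);print(n,-c['R'].T@c['t'],c['R'].round(2).tolist())
s=sensors.read_state();print(s['ee_pos'],s['tool_rot'],s['clock'])
E
```

```text
top [ 0.54570034 -0.05226207  1.12348424] [[-0.02, -1.0, -0.01], [-1.0, 0.02, -0.07], [0.07, 0.01, -1.0]]
side [0.08435407 0.52304545 0.62509239] [[-0.72, -0.7, -0.02], [-0.41, 0.45, -0.79], [0.56, -0.56, -0.61]]
[ 0.24445409 -0.62866433  0.24137017] [[ 3.62422434e-01 -9.32013693e-01 -6.75135744e-04]
 [-9.32012348e-01 -3.62423058e-01  1.58448335e-03]
 [-1.72144494e-03  5.49825366e-05 -9.99998517e-01]] 0.1
```

View pics/top0.png

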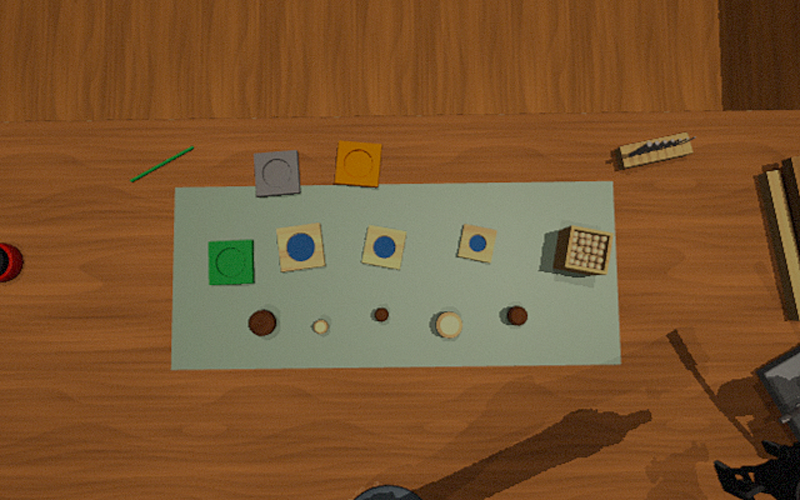

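View pics/side0.png

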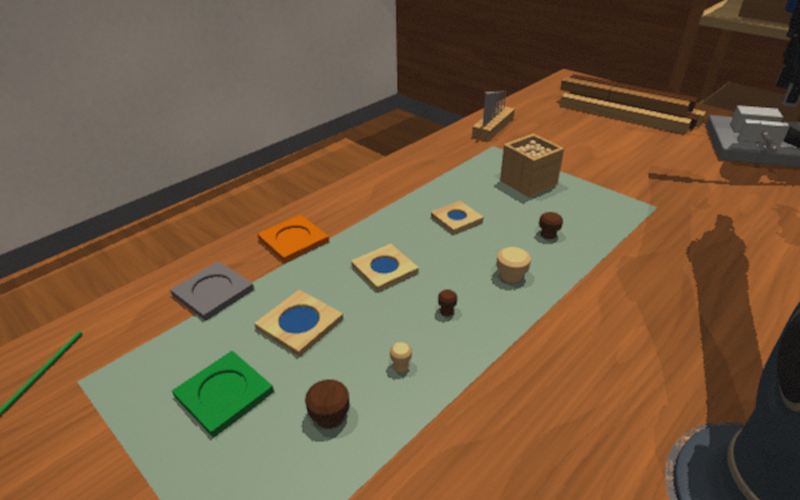

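The knobs are all upright. Top view at 1.25x scale:
- **Dark knobs:** large (263,322), small (381,314), medium (517,315).
- **Pale knobs, to be avoided:** small (320,326), large (449,324).
- **Nests (plywood, blue floor):** large (301,247), medium (384,246), small (478,243).
- **Nest look-alikes:** green (231,262), grey (277,173), orange (358,163).
- **Box:** (585,250).

Next I measure them and check the choice in a close crop.

```bash
cat > m.py <<'E'
from h import *
from scipy.optimize import least_squares
kn={'dL':(263,322,29),'pS':(320,326,16),'dS':(381,314,16),'pL':(449,324,29),'dM':(517,315,22)}
ht={'dL':48,'pS':40,'dS':40,'pL':48,'dM':44}
ne={'nL':(301,247,33),'nM':(384,246,26),'nS':(478,243,20)}
def circ(P): # bounding mid & fit
    h=cv2.convexHull((P[:,:2]*1e3).astype(np.float32))[:,0]
    (x,y),r=cv2.minEnclosingCircle(h); return x,y,r
def near(W,u,v,s=.12):
    c=W[int(round(v/1.25)),int(round(u/1.25))]
    return c
if __name__=='__main__':
    c=cap('top');W=cloud(c);im=c['pixels'].astype(int)
    for k,(u,v,r) in kn.items():
        c0=near(W,u,v);d=np.linalg.norm(W[...,:2]-c0[:2],axis=-1)
        P=W[(d<.045)&(W[...,2]>.018)];print(k,np.round(circ(P),1),'rad',r,'top',(np.percentile(P[:,2],95)*1e3).round(1),ht[k])
    for k,(u,v,r) in ne.items():
        c0=near(W,u,v);d=np.linalg.norm(W[...,:2]-c0[:2],axis=-1)
        m=(d<.05)&(im[...,2]>im[...,0]+40);P=W[m];print(k,np.round(circ(P),1),'mean',(P.mean(0)*1e3).round(1),'rad',r)
    c0=near(W,585,250);P=W[(np.linalg.norm(W[...,:2]-c0[:2],axis=-1)<.09)&(W[...,2]>.07)];print('box',(P.min(0)*1e3).round(),(P.max(0)*1e3).round())
    save(c,'crop0.png',(160,170,500,300),2.3)
E
python3 m.py
```

```text
dL [472.6 274.1  29.1] rad 29 top 50.6 48
pS [461.7 145.3  15.7] rad 16 top 42.5 40
dS [486.6  10.   15.5] rad 16 top 43.0 40
pL [ 461.9 -139.3   29. ] rad 29 top 50.6 48
dM [ 479.8 -290.2   21.6] rad 22 top 46.3 44
nL [640.6 194.   31.1] mean [640.7 194.2   8.7] rad 33
nM [637.9   2.6  24.1] mean [637.8   2.5   8.4] rad 26
nS [ 643.1 -211.1   18.2] mean [ 643.  -211.     8.7] rad 20
box [ 566. -488.   70.] [ 672. -381.   96.]
```

View pics/crop0.png

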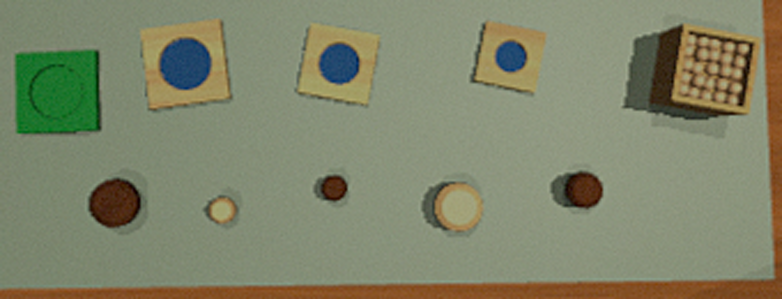

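The radii (29.1/15.5/21.6 mm for the dark knobs) match the descriptions, and the blue floors read about 8.5 mm. The crop confirms dark large (115,202), dark small (333,187), dark medium (584,189) and the plywood nests (185,63), (339,63), (511,56). I'll keep the tool orientation constant and start with the medium knob.

```bash
cat > g.py <<'E'
import sys
from h import *
s=sensors.read_state();t=np.array(list(map(float,sys.argv[1:4])))
print('ee',s['ee_pos'].round(4) if hasattr(s['ee_pos'],'round') else s['ee_pos'],'gap',s['finger_gap'],'F',np.round(s['wrist_force'],1),'t',s['clock'],'q',np.round(s['qpos'],2))
R=np.array(s['tool_rot']);print('slide cm',((t-s['ee_pos'])@R*100).round(2), 'tilt axes z',R[:,2].round(3))
E
python3 g.py .480 -.290 .12
```

```text
ee [ 0.2444 -0.6287  0.2415] gap 1.0024970326563434 F [-1.3 -0.6 -0.1] t 0.15 q [ 1.17  0.47 -0.05  1.53  0.02  1.14 -0.08]
slide cm [-23.02 -34.23  12.18] tilt axes z [-0.001  0.001 -1.   ]
```

Call:
{"api": "carry_out", "payload": {"motion": [{"angular":[0,0,0],"slide":[-23,-34.2,6],"grip":8.5},{"angular":[0,0,0],"slide":[-23,-34.2,6],"grip":8.5},{"angular":[0,0,0],"slide":[-23,-34.2,6],"grip":8.5},{"angular":[0,0,0],"slide":[-23,-34.2,6],"grip":8.5},{"angular":[0,0,0],"slide":[-23,-34.2,6],"grip":8.5},{"angular":[0,0,0],"slide":[-23,-34.2,6],"grip":8.5},{"angular":[0,0,0],"slide":[-23,-34.2,6],"grip":8.5},{"angular":[0,0,0],"slide":[-23,-34.2,6],"grip":8.5},{"angular":[0,0,0],"slide":[-23,-34.2,6],"grip":8.5},{"angular":[0,0,0],"slide":[-23,-34.2,6],"grip":8.5},{"angular":[0,0,0],"slide":[-23,-34.2,12],"grip":8.5},{"angular":[0,0,0],"slide":[-23,-34.2,12],"grip":8.5},{"angular":[0,0,0],"slide":[-23,-34.2,12],"grip":8.5},{"angular":[0,0,0],"slide":[-23,-34.2,12],"grip":8.5},{"angular":[0,0,0],"slide":[-23,-34.2,12],"grip":8.5}]}}

```text
clock: 1.65
ee_pos: [0.4808, -0.292, 0.124]
tool_rot: [[0.361, -0.932, 0.003], [-0.932, -0.361, -0.002], [0.002, -0.002, -1.0]]
wrist_force: [-0.5, 1.0, 0.8]
finger_gap: 0.995
```

```bash
python3 g.py .480 -.290 .026
python3 - <<'E'
from h import *
c=cap('side');save(c,'s1.png',(350,80,600,260),3)
E
```

```text
ee [ 0.4808 -0.292   0.124 ] gap 0.9947946802169807 F [-0.5  1.   0.8] t 1.65 q [ 0.61  0.43 -0.18  1.91  0.1   0.81 -0.83]
slide cm [-0.24  0.02  9.8 ] tilt axes z [ 0.003 -0.002 -1.   ]
```

View pics/s1.png

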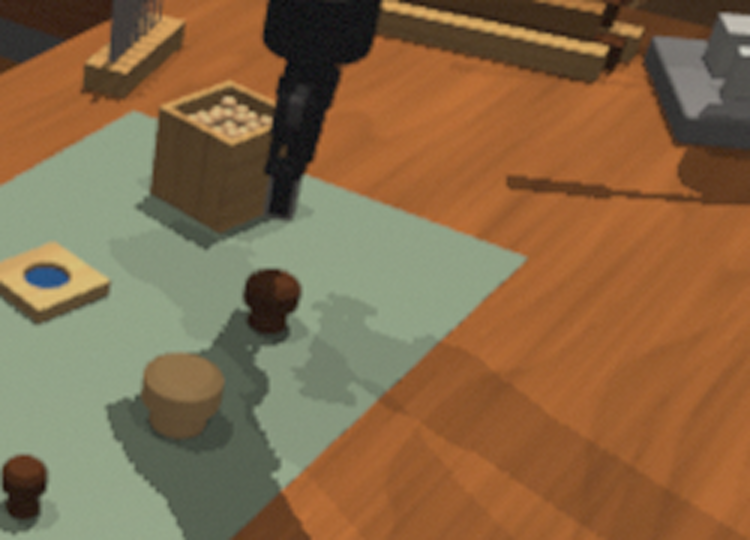

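The side view shows the dark medium knob (272,300) directly below the open fingers (285,200), clear of the box. I go down in small steps and grip.

Call:
{"api": "carry_out", "payload": {"motion": [{"angular":[0,0,0],"slide":[-0.2,0,2],"grip":8.5},{"angular":[0,0,0],"slide":[-0.2,0,4],"grip":8.5},{"angular":[0,0,0],"slide":[-0.2,0,6],"grip":8.5},{"angular":[0,0,0],"slide":[-0.2,0,8],"grip":8.5},{"angular":[0,0,0],"slide":[-0.2,0,9.6],"grip":8.5},{"angular":[0,0,0],"slide":[-0.2,0,9.6],"grip":8.5},{"angular":[0,0,0],"slide":[-0.2,0,9.6],"grip":8.5},{"angular":[0,0,0],"slide":[-0.2,0,9.6],"grip":8.5}]}}

```text
clock: 2.5
ee_pos: [0.4803, -0.2896, 0.0277]
tool_rot: [[0.362, -0.932, 0.002], [-0.932, -0.362, -0.001], [0.002, -0.002, -1.0]]
wrist_force: [1.0, -0.7, 1.3]
finger_gap: 0.992
```

```bash
python3 g.py .480 -.290 .026
```

```text
ee [ 0.4803 -0.2896  0.0277] gap 0.9919129206547007 F [ 1.  -0.7  1.3] t 2.5 q [ 0.59  0.57 -0.16  1.97  0.15  0.61 -0.87]
slide cm [0.03 0.04 0.17] tilt axes z [ 0.002 -0.001 -1.   ]
```

Call:
{"api": "carry_out", "payload": {"motion": [{"angular":[0,0,0],"slide":[0,0,0.4],"grip":8.5},{"angular":[0,0,0],"slide":[0,0,0.4],"grip":3.5},{"angular":[0,0,0],"slide":[0,0,0.4],"grip":3.5},{"angular":[0,0,0],"slide":[0,0,0.4],"grip":3.5},{"angular":[0,0,0],"slide":[0,0,0.4],"grip":3.5},{"angular":[0,0,0],"slide":[0,0,0.4],"grip":3.5},{"angular":[0,0,0],"slide":[0,0,0.4],"grip":3.5},{"angular":[0,0,0],"slide":[0,0,0.4],"grip":3.5},{"angular":[0,0,0],"slide":[0,0,0.4],"grip":3.5},{"angular":[0,0,0],"slide":[0,0,0.4],"grip":3.5}]}}

```text
clock: 3.5
ee_pos: [0.4797, -0.2892, 0.0229]
tool_rot: [[0.362, -0.932, 0.001], [-0.932, -0.362, -0.001], [0.001, -0.0, -1.0]]
wrist_force: [-1.3, 0.6, 5.5]
finger_gap: 0.489
```

```bash
python3 g.py .480 -.290 .125
```

```text
ee [ 0.4797 -0.2892  0.0229] gap 0.4888477598201585 F [-1.3  0.6  5.5] t 3.5 q [ 0.59  0.57 -0.16  1.97  0.15  0.6  -0.87]
slide cm [ 9.000e-02 -1.000e-02 -1.021e+01] tilt axes z [ 0.001 -0.001 -1.   ]
```

Call:
{"api": "carry_out", "payload": {"motion": [{"angular":[0,0,0],"slide":[0,0,-1],"grip":3.5},{"angular":[0,0,0],"slide":[0,0,-2.5],"grip":3.5},{"angular":[0,0,0],"slide":[0,0,-4.5],"grip":3.5},{"angular":[0,0,0],"slide":[0,0,-7],"grip":3.5},{"angular":[0,0,0],"slide":[0,0,-10],"grip":3.5},{"angular":[0,0,0],"slide":[0,0,-10],"grip":3.5},{"angular":[0,0,0],"slide":[0,0,-10],"grip":3.5}]}}

```text
clock: 4.2
ee_pos: [0.4797, -0.2892, 0.1238]
tool_rot: [[0.362, -0.932, 0.002], [-0.932, -0.362, -0.001], [0.002, -0.002, -1.0]]
wrist_force: [-0.2, -0.0, -0.2]
finger_gap: 0.489
```

```bash
python3 g.py .638 .0025 .125
python3 - <<'E'
from h import *
c=cap('side');save(c,'s2.png',(380,60,560,200),4)
E
```

```text
ee [ 0.4797 -0.2892  0.1238] gap 0.48907813285648716 F [-0.2 -0.  -0.2] t 4.2 q [ 0.61  0.42 -0.18  1.92  0.11  0.8  -0.83]
slide cm [-21.45 -25.32  -0.13] tilt axes z [ 0.002 -0.001 -1.   ]
```

View pics/s2.png

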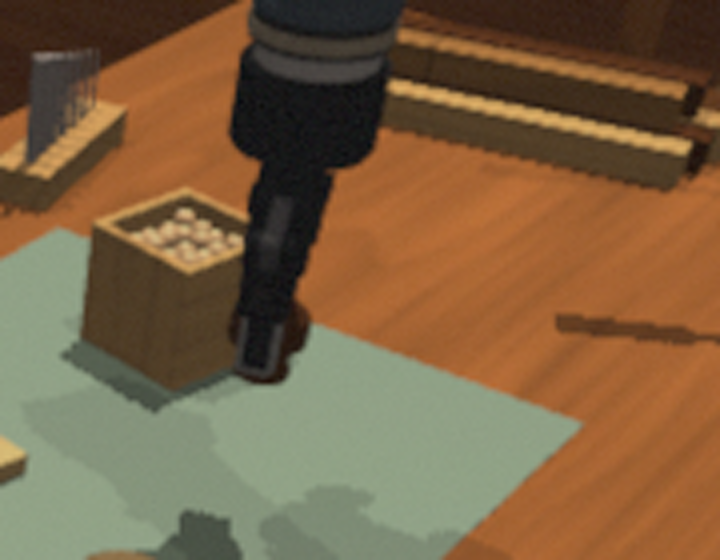

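The knob is held upright. Carrying it to the medium nest.

Call:
{"api": "carry_out", "payload": {"motion": [{"angular":[0,0,0],"slide":[-2,-2.4,0],"grip":3.5},{"angular":[0,0,0],"slide":[-5,-6,0],"grip":3.5},{"angular":[0,0,0],"slide":[-8,-9.5,0],"grip":3.5},{"angular":[0,0,0],"slide":[-11,-13,0],"grip":3.5},{"angular":[0,0,0],"slide":[-14,-16.5,0],"grip":3.5},{"angular":[0,0,0],"slide":[-17,-20,0],"grip":3.5},{"angular":[0,0,0],"slide":[-19.5,-23,0],"grip":3.5},{"angular":[0,0,0],"slide":[-21.4,-25.3,0],"grip":3.5},{"angular":[0,0,0],"slide":[-21.4,-25.3,3],"grip":3.5},{"angular":[0,0,0],"slide":[-21.4,-25.3,5.5],"grip":3.5},{"angular":[0,0,0],"slide":[-21.4,-25.3,5.5],"grip":3.5},{"angular":[0,0,0],"slide":[-21.4,-25.3,5.5],"grip":3.5},{"angular":[0,0,0],"slide":[-21.4,-25.3,5.5],"grip":3.5}]}}

```text
clock: 5.55
ee_pos: [0.6383, 0.002, 0.0683]
tool_rot: [[0.362, -0.932, 0.002], [-0.932, -0.362, 0.0], [0.0, -0.002, -1.0]]
wrist_force: [0.6, 0.9, -0.1]
finger_gap: 0.491
```

```bash
python3 g.py .638 .0025 .032
python3 - <<'E'
from h import *
c=cap('side');save(c,'s3.png',(250,140,430,280),4)
E
```

```text
ee [0.6383 0.002  0.0683] gap 0.4908142918363184 F [ 0.6  0.9 -0.1] t 5.55 q [ 0.08  0.61 -0.21  1.76  0.17  0.79 -1.41]
slide cm [-0.06  0.01  3.63] tilt axes z [ 0.002  0.    -1.   ]
```

View pics/s3.png

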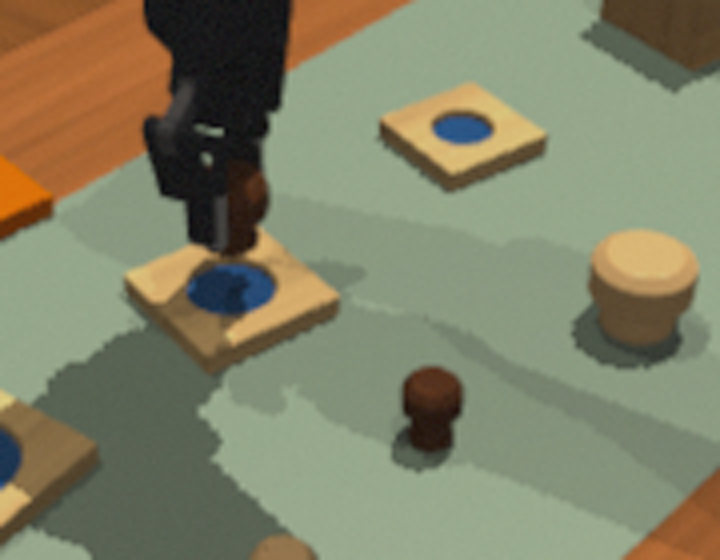

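The knob base (238,245) is over the recess (232,288). I lower it, pause, then release.

Call:
{"api": "carry_out", "payload": {"motion": [{"angular":[0,0,0],"slide":[0,0,1.2],"grip":3.5},{"angular":[0,0,0],"slide":[0,0,2.2],"grip":3.5},{"angular":[0,0,0],"slide":[0,0,3],"grip":3.5},{"angular":[0,0,0],"slide":[0,0,3.4],"grip":3.5},{"angular":[0,0,0],"slide":[0,0,3.7],"grip":3.5},{"angular":[0,0,0],"slide":[0,0,3.7],"grip":3.5},{"angular":[0,0,0],"slide":[0,0,3.7],"grip":3.5}]}}

```text
clock: 6.3
ee_pos: [0.637, 0.0021, 0.031]
tool_rot: [[0.362, -0.932, -0.001], [-0.932, -0.362, -0.0], [-0.0, 0.001, -1.0]]
wrist_force: [-2.3, -0.5, 5.9]
finger_gap: 0.489
```

```bash
python3 g.py .638 .0025 .0305
```

```text
ee [0.637  0.0021 0.031 ] gap 0.48942764437219244 F [-2.3 -0.5  5.9] t 6.3 q [ 0.07  0.65 -0.2   1.78  0.18  0.73 -1.43]
slide cm [ 0.   -0.1   0.05] tilt axes z [-0.001 -0.    -1.   ]
```

Contact is 6 N at the expected height, so I release and rise.

Call:
{"api": "carry_out", "payload": {"motion": [{"angular":[0,0,0],"slide":[0,0,0],"grip":5},{"angular":[0,0,0],"slide":[0,0,0],"grip":6.5},{"angular":[0,0,0],"slide":[0,0,0],"grip":8.5},{"angular":[0,0,0],"slide":[0,0,0],"grip":8.5},{"angular":[0,0,0],"slide":[0,0,0],"grip":8.5},{"angular":[0,0,0],"slide":[0,0,0],"grip":8.5},{"angular":[0,0,0],"slide":[0,0,-2],"grip":8.5},{"angular":[0,0,0],"slide":[0,0,-5],"grip":8.5},{"angular":[0,0,0],"slide":[0,0,-9],"grip":8.5},{"angular":[0,0,0],"slide":[0,0,-9],"grip":8.5},{"angular":[0,0,0],"slide":[0,0,-9],"grip":8.5}]}}

```text
clock: 7.4
ee_pos: [0.6382, 0.0022, 0.1215]
tool_rot: [[0.362, -0.932, 0.002], [-0.932, -0.362, -0.0], [0.001, -0.002, -1.0]]
wrist_force: [-0.4, -0.1, -0.3]
finger_gap: 0.995
```

```bash
python3 g.py .4866 .010 .120
python3 - <<'E'
from h import *
c=cap('side');save(c,'s4.png',(250,140,430,280),4)
E
```

```text
ee [0.6382 0.0022 0.1215] gap 0.9951409433154849 F [-0.4 -0.1 -0.3] t 7.4 q [ 0.09  0.54 -0.23  1.73  0.15  0.88 -1.4 ]
slide cm [-6.22 13.85  0.11] tilt axes z [ 0.002 -0.    -1.   ]
```

View pics/s4.png

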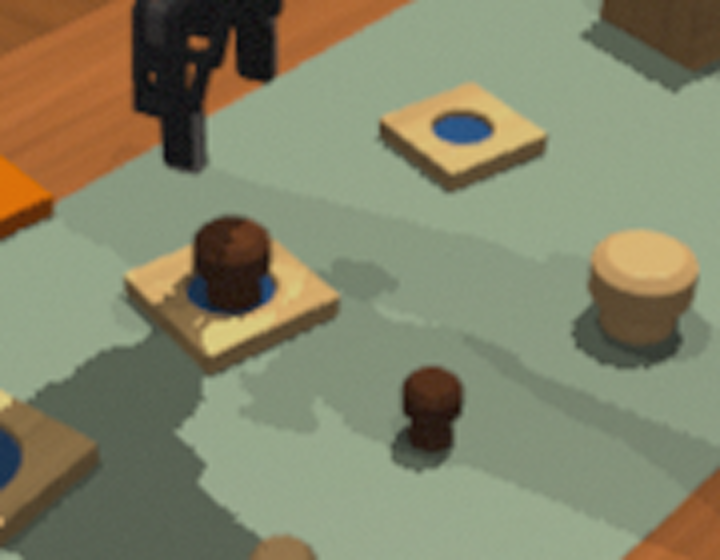

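The medium knob stands centred in its recess (232,265). Next is the dark small knob (432,410).

Call:
{"api": "carry_out", "payload": {"motion": [{"angular":[0,0,0],"slide":[-1.5,3.5,0],"grip":8.5},{"angular":[0,0,0],"slide":[-3.2,7,0],"grip":8.5},{"angular":[0,0,0],"slide":[-5,11,0],"grip":8.5},{"angular":[0,0,0],"slide":[-6.2,13.9,0],"grip":8.5},{"angular":[0,0,0],"slide":[-6.2,13.9,0],"grip":8.5},{"angular":[0,0,0],"slide":[-6.2,13.9,2.5],"grip":8.5},{"angular":[0,0,0],"slide":[-6.2,13.9,5],"grip":8.5},{"angular":[0,0,0],"slide":[-6.2,13.9,7.5],"grip":8.5},{"angular":[0,0,0],"slide":[-6.2,13.9,9.6],"grip":8.5},{"angular":[0,0,0],"slide":[-6.2,13.9,9.6],"grip":8.5},{"angular":[0,0,0],"slide":[-6.2,13.9,9.6],"grip":8.5},{"angular":[0,0,0],"slide":[-6.2,13.9,9.6],"grip":8.5}]}}

```text
clock: 8.65
ee_pos: [0.4865, 0.0097, 0.0249]
tool_rot: [[0.362, -0.932, 0.001], [-0.932, -0.362, 0.0], [0.0, -0.001, -1.0]]
wrist_force: [0.4, -0.3, -0.5]
finger_gap: 0.997
```

```bash
python3 g.py .4866 .010 .0225
```

```text
ee [0.4865 0.0097 0.0249] gap 0.9973229278769168 F [ 0.4 -0.3 -0.5] t 8.65 q [ 0.06  0.49 -0.21  2.14  0.2   0.52 -1.5 ]
slide cm [-0.02 -0.02  0.24] tilt axes z [ 0.001  0.    -1.   ]
```

Call:
{"api": "carry_out", "payload": {"motion": [{"angular":[0,0,0],"slide":[0,0,0.3],"grip":6},{"angular":[0,0,0],"slide":[0,0,0.3],"grip":2.5},{"angular":[0,0,0],"slide":[0,0,0.3],"grip":2.5},{"angular":[0,0,0],"slide":[0,0,0.3],"grip":2.5},{"angular":[0,0,0],"slide":[0,0,0.3],"grip":2.5},{"angular":[0,0,0],"slide":[0,0,0.3],"grip":2.5},{"angular":[0,0,0],"slide":[0,0,0.3],"grip":2.5},{"angular":[0,0,0],"slide":[0,0,0.3],"grip":2.5},{"angular":[0,0,0],"slide":[0,0,0.3],"grip":2.5},{"angular":[0,0,0],"slide":[0,0,0.3],"grip":2.5}]}}

```text
clock: 9.65
ee_pos: [0.4859, 0.0095, 0.0218]
tool_rot: [[0.362, -0.932, 0.001], [-0.932, -0.362, -0.0], [0.001, -0.001, -1.0]]
wrist_force: [-0.0, -0.5, 5.6]
finger_gap: 0.35
```

```bash
python3 g.py .4866 .010 .0225
```

```text
ee [0.4859 0.0095 0.0218] gap 0.3499559843722023 F [-0.  -0.5  5.6] t 9.65 q [ 0.06  0.5  -0.21  2.14  0.2   0.52 -1.5 ]
slide cm [-0.02 -0.08 -0.06] tilt axes z [ 0.001 -0.    -1.   ]
```

Call:
{"api": "carry_out", "payload": {"motion": [{"angular":[0,0,0],"slide":[0,0,-1],"grip":2.5},{"angular":[0,0,0],"slide":[0,0,-3],"grip":2.5},{"angular":[0,0,0],"slide":[0,0,-6],"grip":2.5},{"angular":[0,0,0],"slide":[0,0,-10],"grip":2.5},{"angular":[0,0,0],"slide":[3,-0.8,-10],"grip":2.5},{"angular":[0,0,0],"slide":[7,-1.8,-10],"grip":2.5},{"angular":[0,0,0],"slide":[11,-2.8,-10],"grip":2.5},{"angular":[0,0,0],"slide":[15,-3.8,-10],"grip":2.5},{"angular":[0,0,0],"slide":[19,-4.8,-10],"grip":2.5},{"angular":[0,0,0],"slide":[23,-5.9,-10],"grip":2.5},{"angular":[0,0,0],"slide":[26.2,-6.7,-10],"grip":2.5},{"angular":[0,0,0],"slide":[26.2,-6.7,-10],"grip":2.5},{"angular":[0,0,0],"slide":[26.2,-6.7,-7],"grip":2.5},{"angular":[0,0,0],"slide":[26.2,-6.7,-4],"grip":2.5},{"angular":[0,0,0],"slide":[26.2,-6.7,-4],"grip":2.5},{"angular":[0,0,0],"slide":[26.2,-6.7,-4],"grip":2.5},{"angular":[0,0,0],"slide":[26.2,-6.7,-4],"grip":2.5}]}}

```text
clock: 11.35
ee_pos: [0.6441, -0.2102, 0.0633]
tool_rot: [[0.363, -0.932, 0.003], [-0.932, -0.363, -0.001], [0.002, -0.003, -1.0]]
wrist_force: [0.2, 0.2, -0.2]
finger_gap: 0.343
```

```bash
python3 g.py .643 -.211 .030
python3 - <<'E'
from h import *
c=cap('side');save(c,'s5.png',(300,110,480,250),4)
E
```

```text
ee [ 0.6441 -0.2102  0.0633] gap 0.3433824099728634 F [ 0.2  0.2 -0.2] t 11.35 q [ 0.38  0.66 -0.18  1.67  0.15  0.83 -1.07]
slide cm [0.03 0.14 3.33] tilt axes z [ 0.003 -0.001 -1.   ]
```

View pics/s5.png

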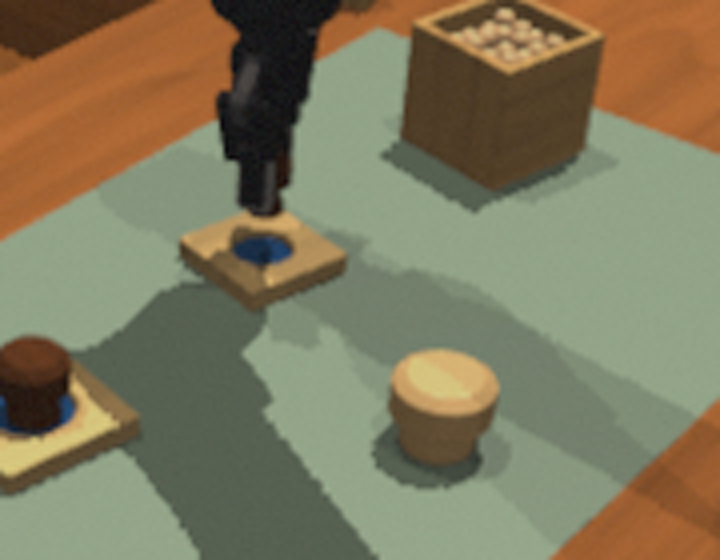

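The small knob (268,205) is held over the small nest's recess (263,249). Lowering.

Call:
{"api": "carry_out", "payload": {"motion": [{"angular":[0,0,0],"slide":[0,0.1,1],"grip":2.5},{"angular":[0,0,0],"slide":[0,0.1,2],"grip":2.5},{"angular":[0,0,0],"slide":[0,0.1,2.7],"grip":2.5},{"angular":[0,0,0],"slide":[0,0.1,3.1],"grip":2.5},{"angular":[0,0,0],"slide":[0,0.1,3.4],"grip":2.5},{"angular":[0,0,0],"slide":[0,0.1,3.4],"grip":2.5},{"angular":[0,0,0],"slide":[0,0.1,3.4],"grip":2.5}]}}

```text
clock: 12.1
ee_pos: [0.6418, -0.2104, 0.0298]
tool_rot: [[0.362, -0.932, -0.001], [-0.932, -0.362, 0.0], [-0.0, 0.001, -1.0]]
wrist_force: [-6.8, 1.4, 16.4]
finger_gap: 0.35
```

```bash
python3 g.py .643 -.211 .030
```

```text
ee [ 0.6418 -0.2104  0.0298] gap 0.3504168759436821 F [-6.8  1.4 16.4] t 12.1 q [ 0.37  0.7  -0.17  1.68  0.16  0.77 -1.07]
slide cm [ 0.1  -0.09 -0.02] tilt axes z [-0.001  0.    -1.   ]
```

Call:
{"api": "carry_out", "payload": {"motion": [{"angular":[0,0,0],"slide":[0,0,-0.1],"grip":2.5},{"angular":[0,0,0],"slide":[0,0,-0.1],"grip":4.5},{"angular":[0,0,0],"slide":[0,0,-0.1],"grip":6},{"angular":[0,0,0],"slide":[0,0,-0.1],"grip":8.5},{"angular":[0,0,0],"slide":[0,0,-0.1],"grip":8.5},{"angular":[0,0,0],"slide":[0,0,-0.1],"grip":8.5},{"angular":[0,0,0],"slide":[0,0,-0.1],"grip":8.5},{"angular":[0,0,0],"slide":[0,0,-2],"grip":8.5},{"angular":[0,0,0],"slide":[0,0,-5],"grip":8.5},{"angular":[0,0,0],"slide":[0,0,-9.5],"grip":8.5},{"angular":[0,0,0],"slide":[0,0,-9.5],"grip":8.5},{"angular":[0,0,0],"slide":[0,0,-9.5],"grip":8.5}]}}

```text
clock: 13.3
ee_pos: [0.6428, -0.2109, 0.1239]
tool_rot: [[0.362, -0.932, 0.003], [-0.932, -0.362, -0.001], [0.002, -0.002, -1.0]]
wrist_force: [0.3, -0.3, -0.7]
finger_gap: 0.995
```

```bash
python3 g.py .4726 .2741 .120
python3 - <<'E'
from h import *
c=cap('side');save(c,'s6.png',(300,110,480,250),4)
E
```

```text
ee [ 0.6428 -0.2109  0.1239] gap 0.9945331351290492 F [ 0.3 -0.3 -0.7] t 13.3 q [ 0.39  0.59 -0.19  1.63  0.13  0.93 -1.05]
slide cm [-51.37  -1.71   0.3 ] tilt axes z [ 0.003 -0.001 -1.   ]
```

View pics/s6.png

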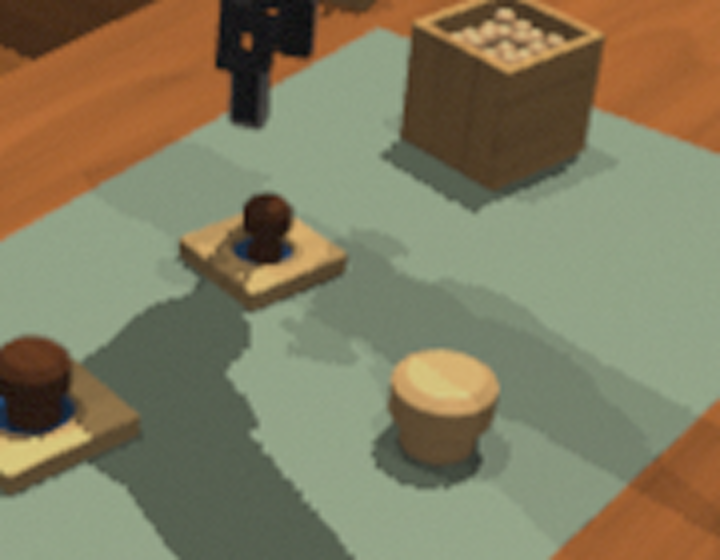

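The small knob stands in its recess (266,230). Now the dark large knob.

Call:
{"api": "carry_out", "payload": {"motion": [{"angular":[0,0,0],"slide":[-4,-0.1,0],"grip":8.5},{"angular":[0,0,0],"slide":[-8,-0.3,0],"grip":8.5},{"angular":[0,0,0],"slide":[-12,-0.4,0],"grip":8.5},{"angular":[0,0,0],"slide":[-16,-0.5,0],"grip":8.5},{"angular":[0,0,0],"slide":[-20,-0.7,0],"grip":8.5},{"angular":[0,0,0],"slide":[-24,-0.8,0],"grip":8.5},{"angular":[0,0,0],"slide":[-28,-0.9,0],"grip":8.5},{"angular":[0,0,0],"slide":[-32,-1.1,0],"grip":8.5},{"angular":[0,0,0],"slide":[-36,-1.2,0],"grip":8.5},{"angular":[0,0,0],"slide":[-40,-1.3,0],"grip":8.5},{"angular":[0,0,0],"slide":[-44,-1.5,0],"grip":8.5},{"angular":[0,0,0],"slide":[-48,-1.6,0],"grip":8.5},{"angular":[0,0,0],"slide":[-51.4,-1.7,0],"grip":8.5},{"angular":[0,0,0],"slide":[-51.4,-1.7,0],"grip":8.5},{"angular":[0,0,0],"slide":[-51.4,-1.7,0],"grip":8.5},{"angular":[0,0,0],"slide":[-51.4,-1.7,0],"grip":8.5}]}}

```text
clock: 14.95
ee_pos: [0.4717, 0.2727, 0.1213]
tool_rot: [[0.361, -0.933, -0.001], [-0.933, -0.361, -0.002], [0.001, 0.002, -1.0]]
wrist_force: [0.3, -0.7, -0.3]
finger_gap: 0.994
```

```bash
python3 g.py .4726 .2741 .026
```

```text
ee [0.4717 0.2727 0.1213] gap 0.9939178447318033 F [ 0.3 -0.7 -0.3] t 14.95 q [-0.37  0.42 -0.3   1.95  0.17  0.8  -1.96]
slide cm [-0.11 -0.16  9.53] tilt axes z [-0.001 -0.002 -1.   ]
```

Call:
{"api": "carry_out", "payload": {"motion": [{"angular":[0,0,0],"slide":[-0.1,-0.1,2],"grip":8.5},{"angular":[0,0,0],"slide":[-0.1,-0.1,4],"grip":8.5},{"angular":[0,0,0],"slide":[-0.1,-0.1,6],"grip":8.5},{"angular":[0,0,0],"slide":[-0.1,-0.1,8],"grip":8.5},{"angular":[0,0,0],"slide":[-0.1,-0.1,9.5],"grip":8.5},{"angular":[0,0,0],"slide":[-0.1,-0.1,9.5],"grip":8.5},{"angular":[0,0,0],"slide":[-0.1,-0.1,9.5],"grip":8.5},{"angular":[0,0,0],"slide":[-0.1,-0.1,9.5],"grip":5},{"angular":[0,0,0],"slide":[-0.1,-0.1,9.5],"grip":5},{"angular":[0,0,0],"slide":[-0.1,-0.1,9.5],"grip":5},{"angular":[0,0,0],"slide":[-0.1,-0.1,9.5],"grip":5},{"angular":[0,0,0],"slide":[-0.1,-0.1,9.5],"grip":5},{"angular":[0,0,0],"slide":[-0.1,-0.1,9.5],"grip":5},{"angular":[0,0,0],"slide":[-0.1,-0.1,9.5],"grip":5},{"angular":[0,0,0],"slide":[-0.1,-0.1,9.5],"grip":5}]}}

```text
clock: 16.45
ee_pos: [0.4729, 0.276, 0.0289]
tool_rot: [[0.362, -0.932, 0.002], [-0.932, -0.362, 0.0], [0.0, -0.002, -1.0]]
wrist_force: [-0.9, -2.0, 7.4]
finger_gap: 0.653
```

```bash
python3 g.py .6406 .194 .12
```

```text
ee [0.4729 0.276  0.0289] gap 0.6526739892091735 F [-0.9 -2.   7.4] t 16.45 q [-0.41  0.56 -0.26  2.    0.24  0.61 -2.02]
slide cm [ 13.72 -12.68  -9.08] tilt axes z [ 0.002  0.    -1.   ]
```

Call:
{"api": "carry_out", "payload": {"motion": [{"angular":[0,0,0],"slide":[0,0,-1],"grip":5},{"angular":[0,0,0],"slide":[0,0,-3],"grip":5},{"angular":[0,0,0],"slide":[0,0,-6],"grip":5},{"angular":[0,0,0],"slide":[0,0,-8],"grip":5},{"angular":[0,0,0],"slide":[2,-1.9,-8],"grip":5},{"angular":[0,0,0],"slide":[5,-4.6,-8],"grip":5},{"angular":[0,0,0],"slide":[8,-7.4,-8],"grip":5},{"angular":[0,0,0],"slide":[11,-10.2,-8],"grip":5},{"angular":[0,0,0],"slide":[13.7,-12.7,-8],"grip":5},{"angular":[0,0,0],"slide":[13.7,-12.7,-8],"grip":5},{"angular":[0,0,0],"slide":[13.7,-12.7,-6],"grip":5},{"angular":[0,0,0],"slide":[13.7,-12.7,-4.5],"grip":5},{"angular":[0,0,0],"slide":[13.7,-12.7,-4.5],"grip":5},{"angular":[0,0,0],"slide":[13.7,-12.7,-4.5],"grip":5},{"angular":[0,0,0],"slide":[13.7,-12.7,-4.5],"grip":5}]}}

```text
clock: 17.95
ee_pos: [0.6405, 0.1948, 0.0732]
tool_rot: [[0.363, -0.932, 0.001], [-0.932, -0.363, 0.001], [-0.0, -0.001, -1.0]]
wrist_force: [0.2, 0.2, -1.4]
finger_gap: 0.658
```

```bash
python3 g.py .6406 .194 .0369
python3 - <<'E'
from h import *
c=cap('side');save(c,'s7.png',(150,190,330,330),4)
E
```

```text
ee [0.6405 0.1948 0.0732] gap 0.6580557360732838 F [ 0.2  0.2 -1.4] t 17.95 q [-0.19  0.64 -0.25  1.68  0.2   0.84 -1.72]
slide cm [0.08 0.02 3.63] tilt axes z [ 0.001  0.001 -1.   ]
```

View pics/s7.png

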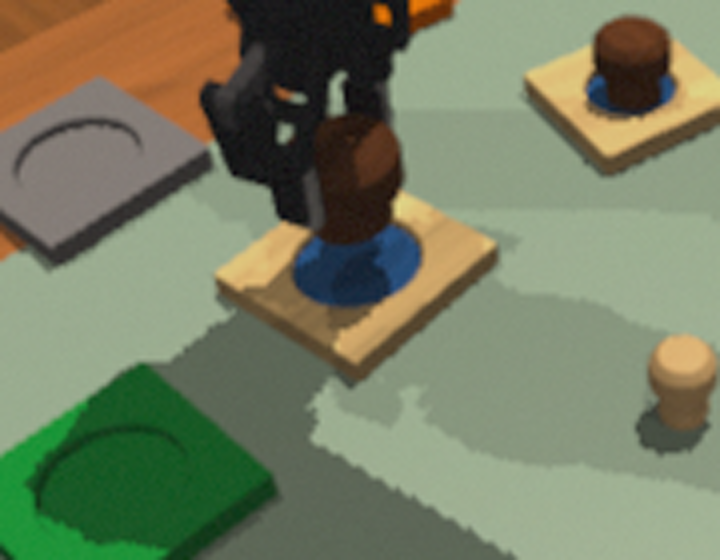

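The large knob (357,180) is held upright over its recess (357,265). Lowering.

Call:
{"api": "carry_out", "payload": {"motion": [{"angular":[0,0,0],"slide":[0.1,0,1.2],"grip":5},{"angular":[0,0,0],"slide":[0.1,0,2.2],"grip":5},{"angular":[0,0,0],"slide":[0.1,0,3],"grip":5},{"angular":[0,0,0],"slide":[0.1,0,3.4],"grip":5},{"angular":[0,0,0],"slide":[0.1,0,3.6],"grip":5},{"angular":[0,0,0],"slide":[0.1,0,3.6],"grip":5},{"angular":[0,0,0],"slide":[0.1,0,3.6],"grip":5}]}}

```text
clock: 18.7
ee_pos: [0.6397, 0.1929, 0.037]
tool_rot: [[0.362, -0.932, -0.002], [-0.932, -0.362, -0.001], [0.001, 0.002, -1.0]]
wrist_force: [-4.1, -1.8, 6.6]
finger_gap: 0.656
```

```bash
python3 g.py .6406 .194 .0369
```

```text
ee [0.6397 0.1929 0.037 ] gap 0.6559895661290128 F [-4.1 -1.8  6.6] t 18.7 q [-0.19  0.69 -0.24  1.7   0.21  0.78 -1.73]
slide cm [-0.08 -0.12  0.01] tilt axes z [-0.002 -0.001 -1.   ]
```

Call:
{"api": "carry_out", "payload": {"motion": [{"angular":[0,0,0],"slide":[0,0,0],"grip":6.5},{"angular":[0,0,0],"slide":[0,0,0],"grip":8.5},{"angular":[0,0,0],"slide":[0,0,0],"grip":8.5},{"angular":[0,0,0],"slide":[0,0,0],"grip":8.5},{"angular":[0,0,0],"slide":[0,0,0],"grip":8.5},{"angular":[0,0,0],"slide":[0,0,0],"grip":8.5},{"angular":[0,0,0],"slide":[0,0,-2],"grip":8.5},{"angular":[0,0,0],"slide":[0,0,-5],"grip":8.5},{"angular":[0,0,0],"slide":[0,0,-9],"grip":8.5},{"angular":[0,0,0],"slide":[0,0,-13],"grip":8.5},{"angular":[0,0,0],"slide":[-4,0,-15],"grip":8.5},{"angular":[0,0,0],"slide":[-8,0,-15],"grip":8.5},{"angular":[0,0,0],"slide":[-12,0,-15],"grip":8.5},{"angular":[0,0,0],"slide":[-16,0,-15],"grip":8.5},{"angular":[0,0,0],"slide":[-20,0,-15],"grip":8.5},{"angular":[0,0,0],"slide":[-20,0,-15],"grip":8.5},{"angular":[0,0,0],"slide":[-20,0,-15],"grip":8.5}]}}

```text
clock: 20.4
ee_pos: [0.5671, 0.381, 0.1862]
tool_rot: [[0.365, -0.931, -0.0], [-0.931, -0.365, -0.0], [-0.0, 0.0, -1.0]]
wrist_force: [0.8, -1.1, 0.0]
finger_gap: 1.0
```

Run:
```python
from m import *
c=cap('top');W=cloud(c)
T={'dL':(.6406,.194),'dM':(.6379,.0026),'dS':(.643,-.211),'pS':(.4617,.1453),'pL':(.4619,-.1393)}
for k,t in T.items():
    d=np.linalg.norm(W[...,:2]-np.array(t),axis=-1);P=W[(d<.045)&(W[...,2]>.024)]
    x,y,r=circ(P);print(k,'offset mm',round(x-t[0]*1e3,1),round(y-t[1]*1e3,1),'r',round(r,1),'top',(np.percentile(P[:,2],95)*1e3).round(1))
P=W[(np.linalg.norm(W[...,:2]-[.62,-.434],axis=-1)<.09)&(W[...,2]>.07)];print('box',(P.min(0)*1e3).round(),(P.max(0)*1e3).round())
save(c,'t8.png',(160,150,510,300),2.2)
c=cap('side');save(c,'s8.png',s=1.25)
```

```text
dL offset mm -2.4 -1.3 r 28.8 top 58.9
dM offset mm -1.3 0.3 r 21.8 top 54.6
dS offset mm -1.6 1.1 r 15.8 top 51.8
pS offset mm -0.1 0.1 r 15.7 top 43.0
pL offset mm 0.1 0.1 r 29.0 top 50.5
box [ 566. -487.   70.] [ 671. -381.   97.]
```

View pics/s8.png

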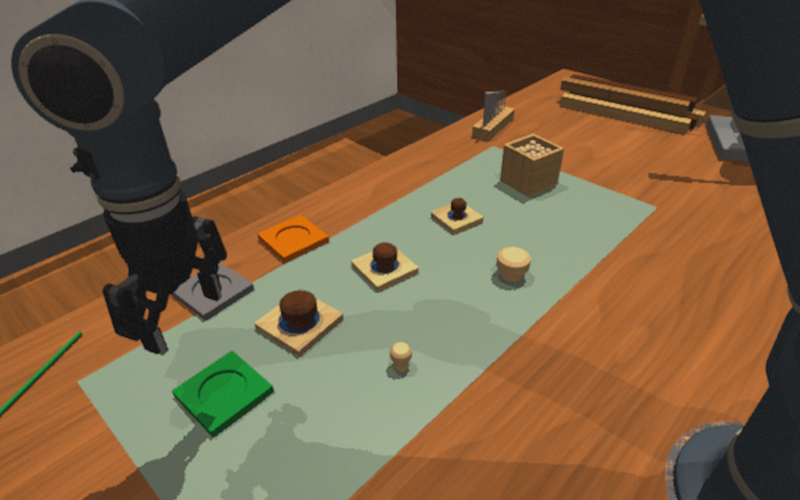

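View pics/t8.png

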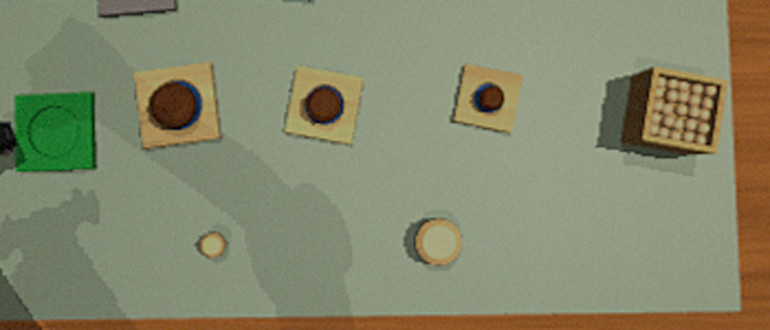

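Both views show all three dark knobs upright in their nests: large (298,312), medium (385,258) and small (458,209) in the side view. They are within 3 mm of centre, their tops are about 8 mm higher than on the bench, and nothing else moved. Handing in.

```bash
python3 -c "
from cell import ctrl; print(ctrl.close_job())"
```

```text
the job is handed in; nothing more can be done
None
```

I put the three dark knobs in their own plywood nests (medium, then small, then large), released them, and handed the job in at about 20.5 s of the 80 s. `close_job` gives no verdict, so this rests on my last camera checks.

- **Centring:** the dark knobs sit 2.7 mm (large), 1.3 mm (medium) and 1.9 mm (small) from their nest centres.
- **Height:** the tops read 8.3–8.8 mm higher than they did on the bench, which matches the 8 mm recess floor. All three look upright in both views.
- **Left alone:** the pale knobs are within 0.2 mm of where they began and the bead box within about 1 mm. The gripper is open and clear of everything.
- **Small disagreements:** the camera reads heights about 2–3 mm too high. The gripper opening read about 2 mm under each head's true diameter. Both were consistent, and the knobs were held securely.
- **Force:** the highest wrist force in my readings was about 18 N, when the small knob was set down.

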